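Fit the grinder's hopper and hold the run dial

TASK

The grinder has been brushed out and its last stale grounds have to be run through into the catch cup: put the aluminium hopper tube upright over the inlet spigot on top of the grinder and push it fully home, and only then turn the grinder's spring-return dial clockwise, past its first two clicks (one dose, two doses) to the third (run), and hold it there against the spring. Finish while still holding the dial at the third click, because it springs back as soon as it is let go; leave the other things on the shelf where they are.

Things in the scene. Friction and masses are not known exactly. Their poses are not given: they have to be found in the camera images.
- grinder: Electric burr grinder, black with an aluminium deck, 210 x 126 x 190 mm (x, y, z), heavy and fixed to the shelf. Origin: centre of its underside; z up, -x is its front, where a round steel catch cup stands under the chute. On the deck (190 mm up) are the inlet spigot, 55 mm from the middle towards the front (-x), and the run dial, 55 mm from the middle towards the rear (+x).
- spigot (a point): Foot of the inlet spigot, on its axis, 196 mm above the shelf, where the hopper's lower edge comes to rest: the top face of the knurled black collar (radius 36 mm, 6 mm high on the deck). The aluminium spigot stands 24 mm above this point, 43 mm in diameter, its top 6 mm tapering to 36 mm. Axes as the grinder's.
- hopper: The hopper: a plain aluminium tube open at both ends, outer diameter 54 mm, inner diameter 46 mm (1.5 mm clearance all round on the spigot), 66 mm high, 0.10 to 0.20 kg. Origin: centre of its lower end, z along its axis, up. Smooth outside, where it is taken hold of; a thin funnel inside begins 30 mm above the lower end, clear of the spigot. Starts standing upright on the shelf, to the left or the right of the grinder.
- dial_bar (a point): Upright grip bar of the run dial: black, 14 mm wide along its x, 50 mm long along its y, 34 mm high; origin on the dial's axis at the bar's foot, 202 mm above the shelf, z up. It rises from a round black skirt of radius 29 mm whose top is at the origin's height. The pointer line is on the end towards +y; at rest the bar lies across the grinder (its axes are the grinder's) and it turns with the dial.
- dial (a joint): Angle of the run dial in rad: 0 at rest, grows as it turns clockwise seen from above, about the vertical through the bar's origin. Clicks every 0.42 rad: first at 0.42, second at 0.84, third at 1.26; end stop at 1.40. The return spring pushes it back to 0 from anywhere: 0.05 N m at rest to 0.11 N m at the third click, with a further 0.03 N m up and down over each click.
- kettle: Bystander: black electric kettle on its power base, 206 mm high, 160 mm across its foot; handle towards its +x reaching 130 mm from the axis, spout towards -x. Origin: centre of the underside.
- teapot: Bystander: silver aluminium teapot, 140 mm in diameter, 130 mm high over the knob; handle towards +x, spout towards -x, each reaching about 120 mm from the axis. Origin: centre of the underside.
- saucer1: Bystander: white ceramic saucer, 132 mm in diameter, 14 mm high, left of the grinder (+y). Origin: centre of the underside.
- cup1: Bystander: glass cup, 76 mm in diameter, 75 mm high, standing on the first saucer. Origin: centre of the underside.
- saucer2: Bystander: a like saucer, right of the grinder (-y).
- cup2: Bystander: a like glass cup, standing on the second saucer.
- tin: Bystander: closed steel tea tin with a lid, 65 mm in diameter, 90 mm high, on the other side of the grinder from the hopper. Origin: centre of the underside.
- brush: Bystander: small cleaning brush 150 mm long, lying between the robot and the grinder, along its own x. Origin: middle of its underside.
Mind the look-alikes: they are no part of the job. Leave any blue or turquoise look-alike of the hopper alone.

How it is judged:
By the outcome, as a careful person would: the job done as asked, in the order asked, and still so for the second after the job is handed in, while the arm keeps its last pose, push and grip.
It also fails if it takes over 61 s, if anything falls off the work surface, if the arm or the gripper's body presses on something with over 40 N, if the wrist force passes 120 N, or if a joint passes its speed limit or range.

ROBOT

A 6-joint arm with a two-finger parallel gripper is mounted at the origin on the work surface. World frame = base frame: x ahead of the robot, y to its left, z up, the work surface at z = 0. Lengths are in m, angles in degrees, forces in N, time in s.
With the tool pointing down it reaches from about 0.3 to 0.75 m from the base axis. Payload 8.5 kg.
Tool frame: the origin (TCP) lies at the very end of the fingers, on their centre line; the grasp point (between the pads) lies 19 mm behind it; z points along the fingers, y is the line along which they close (so a half turn about z gives the same grasp; the last joint's range is limited). The gripper opens to 85 mm and grips with 20 to 120 N. Pads are 22 mm wide; open, the fingers measure 114 mm over their backs; the gripper's body (76 mm by 85 mm) begins 54 mm behind the grasp point. The pads swing forward as they close: fully open they stand 13 mm farther back than shut.
Start: joints at [57.622, 21.807, 74.336, -0, 83.858, -12.336], TCP at [0.188, 0.517, 0.231] pointing down, gripper open.
Joint ranges: [-178.18, 178.18], [-50.72, 133.34], [12.68, 142.11], [-81.47, 261.47], [9.98, 163.14], [-165.26, 165.26]. Speed limits (degrees/s): [136.94, 136.94, 180, 180, 180, 180].

INTERFACE

Orientations are given as a 3x3 rotation matrix whose columns are the frame's x, y, z axes.
In Python, from rig import * gives the robot as it stands. The module is installed in compiled form; this text tells all that it offers.
- The arm moves only by the shell command python3 -m pendant 'ROWS' [OPENING] [FORCE]. ROWS is JSON, a list of rows, each a list of 2 entries, a list of its own where there are three numbers: the shift along the tool's x, y, z as a fraction of full scale, then the turn, a rotation vector about the tool's x, y, z as a fraction of full scale. A call has 1 to 8 rows; each row shifts and turns the commanded pose from where the row before left it, along the tool's axes as they then stand; what a row does not reach is not made up. Full scale, the value 1, is 40 mm for a shift and 5 degrees for a turn. A row lasts 1/8 s, in which the tool goes at most 62.5 mm and 10.7 degrees, less where a joint would pass 70% of its speed; a pose out of reach is approached as far as the arm can. A call with a number of a shift or a turn outside -1 to 1 is refused whole. A call with a gripper value outside its range is refused whole. OPENING is the opening, from 0 (shut) to 1 (fully open), set as the call begins (- or left out, the last holds). The fingers move at their own pace and stop on an object; FORCE is the grip in N (left out, the last holds). Time passes only in rows, so rows that do not move let the fingers close. It gives the time, the measured TCP pose, the force, the opening and the grip force at its end, in the units of the state.
- observe(): the state, without advancing time (a new reading comes with each control period).
- get_image(name): name is "side" or "top" or "wrist"; returns a dict with "img" (480x640x3 uint8, blue, green, red), "range_z" (480x640 float32, m along the optical axis (not along the pixel's ray), 0 where there is no reading), "camera_matrix" (3x3 intrinsics, pixels), "dist_coeffs" ([k1, k2, p1, p2, k3] as OpenCV has them; the pictures are not rectified), "eye" and "rotation" of the camera in the world. Camera axes: x right, y down, z forward; pixel columns grow to the right and rows downward; lengths in m; the calibration is good to about 2 mm. A picture is of the moment at which its call begins.
- close_job(): hands the job in; it is judged then, once.
Trained networks look in the newest picture that a camera, given by its name, has taken for a name from the list of things; names that differ only in an ending like _2 or _b are one class to them, and where a whole thing is asked for, a point or a joint stands for the part that bears it (a point fixed in the world has none). Each returns a list of dicts, best first, with "conf" (0 to 1); they miss things now and then, are a little off and sometimes report something else, mostly with a low value. They report only what shows in the picture. A call takes as long as a camera call. They do not tell look-alikes from the thing itself.
- regions_of(camera, query): "mask" (480x640 bool, what is visible of it).
- landmark_of(camera, query): "point" ([x, y, z] in m, in world coordinates, good to about 4 mm: a listed point, or the origin of a listed thing).
The state is a dict: "time_s": time; "q": joint angles; "qvel": joint speeds; "joint_efforts": joint torques, N m; "position": TCP position; "tool_rot": TCP orientation; "ft_force": force on the tool from outside, world axes, zero at the start; "wrist_torque": the same for the moment, N m; "grip_width": finger opening in m; "gripper_force": force on a finger pad.
Only numpy, scipy, OpenCV 4.12 (cv2) and the standard library are available. Lean on these libraries where they do the work, as an engineer would, in place of code of your own. Each camera call takes 0.05 s, during which the arm holds its last target. There are 200 camera calls.

## Working session

There is one attempt and no reset: what is moved stays moved. The work goes in short steps, Python scripts to look and compute and a shell command to move; the robot and the scene stay as the last step left them, time stands still between calls to the robot, and variables do not carry over. Pictures are saved under pics/ and viewed, at most 10 in all, crops included, and the job is handed in when it is done.

```bash
mkdir -p pics
cat > h.py <<'E'
from rig import *
import numpy as np, cv2
def px2w(d,u,v):
    z=d["range_z"][int(v),int(u)]
    p=cv2.undistortPoints(np.array([[[u,v]]],float),d["camera_matrix"],np.array(d["dist_coeffs"]))[0,0]
    return np.array(d["eye"])+np.array(d["rotation"])@np.array([p[0]*z,p[1]*z,z])
def cloud(d,mask):
    v,u=np.nonzero(mask&(d["range_z"]>0)); z=d["range_z"][v,u]
    p=cv2.undistortPoints(np.stack([u,v],1).astype(float)[:,None],d["camera_matrix"],np.array(d["dist_coeffs"]))[:,0]
    return (np.array(d["rotation"])@(np.c_[p*z[:,None],z]).T).T+np.array(d["eye"])
E
python3 - <<'E'
from h import *
np.set_printoptions(precision=4,suppress=True)
for c in ["top","side"]:
    d=get_image(c); cv2.imwrite(f"pics/{c}1.png",d["img"])
    for n in ["grinder","spigot","hopper","dial_bar","tin","brush","cup1","kettle","teapot"]:
        print(c,n,[(np.round(r["point"],3),round(r["conf"],2)) for r in landmark_of(c,n)][:4])
    print(d["eye"],d["rotation"])
s=observe();print(s["time_s"],s["position"],s["tool_rot"],s["grip_width"])
E
```

```text
top grinder []
top spigot [(array([0.539, 0.03 , 0.199]), 0.97)]
top hopper [(array([ 0.398, -0.306, -0.005]), 0.67), (array([ 0.506, -0.321,  0.004]), 0.63), (array([ 0.483, -0.232,  0.001]), 0.52)]
top dial_bar [(array([0.653, 0.022, 0.2  ]), 0.8)]
top tin [(array([ 0.515,  0.261, -0.004]), 0.75)]
top brush [(array([ 0.379,  0.049, -0.001]), 0.68)]
top cup1 [(array([0.69 , 0.341, 0.005]), 0.85), (array([ 0.683, -0.373,  0.005]), 0.6)]
top kettle [(array([ 0.509, -0.54 , -0.003]), 0.92)]
top teapot [(array([ 0.527,  0.552, -0.005]), 0.68)]
[0.3532 0.0018 1.3925] [[ 0.0095 -0.989   0.1478]
 [-0.9999 -0.0085  0.0073]
 [-0.006  -0.1479 -0.989 ]]
side grinder [(array([0.596, 0.027, 0.004]), 0.64), (array([0.647, 0.02 , 0.203]), 0.29)]
side spigot [(array([0.544, 0.033, 0.195]), 0.57)]
side hopper [(array([ 0.397, -0.306, -0.001]), 0.96), (array([ 0.479, -0.231, -0.   ]), 0.83), (array([ 0.505, -0.321, -0.002]), 0.73)]
side dial_bar [(array([0.65 , 0.023, 0.202]), 0.47)]
side tin [(array([ 0.516,  0.262, -0.002]), 0.45)]
side brush [(array([0.378, 0.042, 0.004]), 0.78)]
side cup1 [(array([ 0.677, -0.373,  0.004]), 0.88), (array([0.69 , 0.338, 0.004]), 0.58)]
side kettle [(array([ 0.506, -0.537, -0.003]), 0.72)]
side teapot [(array([ 0.522,  0.552, -0.   ]), 0.76), (array([ 0.506, -0.319, -0.002]), 0.68)]
[ 0.679  -1.1778  1.2133] [[ 0.9958  0.0564 -0.0728]
 [ 0.0918 -0.6721  0.7347]
 [-0.0075 -0.7383 -0.6744]]
1.0 [0.1885 0.5167 0.2313] [[-0.9394  0.3427  0.    ]
 [ 0.3427  0.9394  0.0001]
 [ 0.      0.0001 -1.    ]] 0.08531986020958487
```

View pics/top1.png

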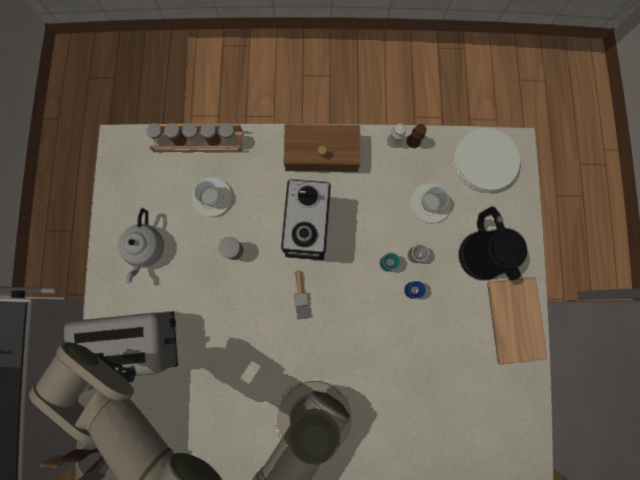

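View pics/side1.png

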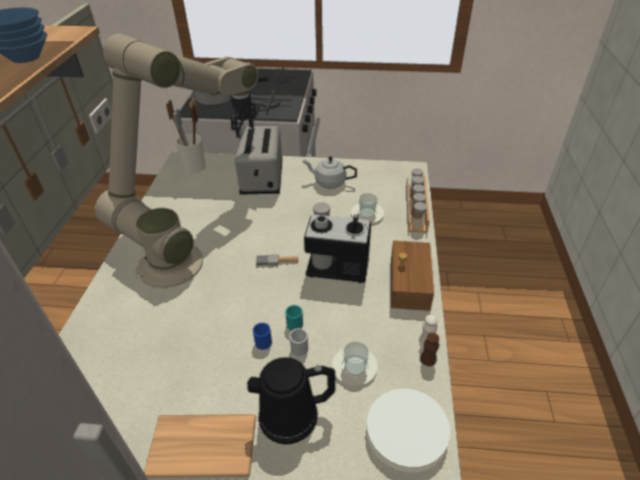

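The top view shows the silver hopper at px (420,254), with turquoise (390,262) and blue (415,290) look-alikes next to it. The spigot is at (305,234) and the dial at (308,195). I'll refine these positions from range data.

```bash
cat >> h.py <<'E'
from scipy.optimize import least_squares
def circ(P,r=None):
    c=P[:,:2].mean(0)
    f=lambda a: np.hypot(P[:,0]-a[0],P[:,1]-a[1])-(a[2] if r is None else r)
    return least_squares(f,[*c,.025][:3 if r is None else 2],loss="soft_l1",f_scale=.002).x
def rows(target,yaw_y=None):
    """remaining move in tool units from measured pose"""
    s=observe();R=np.array(s["tool_rot"]);d=R.T@(np.array(target)-s["position"])
    print("t",round(s["time_s"],2),"pos",np.round(s["position"],4),"yaw_y",round(np.degrees(np.arctan2(R[1,1],R[0,1])),2),"units xyz",np.round(d/.04,3),"q6",round(s["q"][5],1), "F",np.round(s["ft_force"],1))
E
python3 - <<'E'
from h import *
np.set_printoptions(precision=4,suppress=True)
for c in ["top","side"]:
    d=get_image(c)
    for r in regions_of(c,"hopper"):
        P=cloud(d,r["mask"]); print(c,r["conf"],P.shape,np.median(d["img"][r["mask"]],0),P.min(0),P.max(0),np.percentile(P[:,2],98))
        T=P[(P[:,2]>.058)]; 
        if len(T)>8: print("  rim",len(T),(T[:,:2].min(0)+T[:,:2].max(0))/2,circ(T,.025))
    for r in regions_of(c,"spigot")[:1]+regions_of(c,"grinder")[:1]:
        P=cloud(d,r["mask"]);print(c,"reg",r["conf"],P.shape,P.min(0),P.max(0))
        D=P[abs(P[:,2]-.19)<.005]
        print(" deckrect",cv2.minAreaRect(D[:,:2].astype(np.float32)*1000))
        S=P[abs(P[:,2]-.22)<.006]
        A=S[np.hypot(S[:,0]-.541,S[:,1]-.031)<.03]; B=P[(P[:,2]>.225)&(np.hypot(P[:,0]-.651,P[:,1]-.022)<.035)]
        if len(A)>5: print(" spig",len(A),(A[:,:2].min(0)+A[:,:2].max(0))/2,A.mean(0))
        if len(B)>5: print(" bar",len(B),B.mean(0),cv2.minAreaRect(B[:,:2].astype(np.float32)*1000))
E
```

```text
top 0.56 (1736, 3) [ 96. 100. 101.] [ 0.4044  0.4788 -0.0044] [0.6351 0.608  0.134 ] 0.11378870735277798
  rim 1513 [0.5185 0.5438] [0.5186 0.5357]
top 0.53 (269, 3) [89. 92. 94.] [ 0.4797 -0.3476 -0.0012] [ 0.5373 -0.294   0.0727] 0.07027499549771285
  rim 87 [ 0.506  -0.3212] [ 0.5065 -0.3207]
top 0.51 (305, 3) [81. 46. 30.] [ 0.3647 -0.3516 -0.0033] [ 0.4187 -0.2813  0.0745] 0.07082672739784891
  rim 100 [ 0.393  -0.3083] [ 0.3933 -0.3078]
top reg 0.71 (3496, 3) [ 0.4862 -0.0513 -0.0087] [0.7539 0.1089 0.2422]
 deckrect ((594.8741455078125, 25.578697204589844), (122.16199493408203, 205.01168823242188), 85.3065185546875)
 spig 180 [0.5406 0.0303] [0.5397 0.03   0.2203]
 bar 105 [0.6489 0.0218 0.2349] ((650.0535888671875, 21.650508880615234), (46.690391540527344, 15.518150329589844), 88.70296478271484)
top reg 0.72 (3376, 3) [ 0.4862 -0.0386 -0.004 ] [0.6984 0.0987 0.2422]
 deckrect ((594.5800170898438, 25.588638305664062), (120.60314178466797, 205.61952209472656), 85.95068359375)
 spig 180 [0.5406 0.0303] [0.5397 0.03   0.2203]
 bar 105 [0.6489 0.0218 0.2349] ((650.0535888671875, 2
[... 306 characters left out ...]
2026  0.0736] 0.06879570975986665
  rim 87 [ 0.4824 -0.233 ] [ 0.4816 -0.2325]
side 0.69 (443, 3) [92. 51. 28.] [ 0.3694 -0.3372 -0.0027] [ 0.4223 -0.2801  0.0731] 0.07001866384483016
  rim 121 [ 0.3957 -0.3083] [ 0.3961 -0.309 ]
side reg 0.68 (886, 3) [ 0.4168  0.4745 -0.002 ] [0.639  0.6623 0.1299]
 deckrect ((0.0, 0.0), (0.0, 0.0), 0.0)
side reg 0.66 (4006, 3) [ 0.4538 -0.0486 -0.0046] [0.7071 0.3223 0.2433]
 deckrect ((597.5324096679688, 26.049560546875), (129.88172912597656, 205.85643005371094), 85.14448547363281)
 spig 94 [0.5404 0.0292] [0.5416 0.0271 0.2205]
 bar 56 [0.6513 0.0183 0.2355] ((650.7041015625, 20.94280242919922), (48.7215576171875, 14.207079887390137), 84.17353057861328)
```

```bash
python3 -m pendant '[[[-0.733,-0.848,0],[0,0,0]],[[-0.733,-0.848,0],[0,0,0]],[[-0.733,-0.848,0],[0,0,0]],[[-0.733,-0.848,0],[0,0,0]],[[-0.733,-0.848,0],[0,0,0]],[[-0.733,-0.848,0],[0,0,0]],[[-0.733,-0.848,0],[0,0,0]],[[-0.733,-0.848,0],[0,0,0]]]' 1
python3 -m pendant '[[[-0.733,-0.848,0],[0,0,0]],[[-0.733,-0.848,0],[0,0,0]],[[-0.733,-0.848,0],[0,0,0]],[[-0.733,-0.848,0],[0,0,0]],[[-0.733,-0.848,0],[0,0,0]],[[-0.733,-0.848,0],[0,0,0]],[[-0.733,-0.848,0],[0,0,0]],[[-0.733,-0.848,0],[0,0,0]]]'
python3 -m pendant '[[[-0.733,-0.848,0],[0,0,0]],[[-0.733,-0.848,0],[0,0,0]],[[-0.733,-0.848,0],[0,0,0]],[[-0.733,-0.848,0],[0,0,0]],[[0,0,0],[0,0,1]],[[0,0,0],[0,0,1]],[[0,0,0],[0,0,1]],[[0,0,0],[0,0,1]]]'
python3 - <<'E'
from h import *
rows([.507,-.3215,.13])
d=get_image("wrist");cv2.imwrite("pics/w1.png",d["img"])
for r in regions_of("wrist","hopper"):
    P=cloud(d,r["mask"]);T=P[(P[:,2]>.058)&(P[:,2]<.075)]
    print(round(r["conf"],2),np.median(d["img"][r["mask"]],0), (len(T),circ(T,.025),T[:,:2].min(0),T[:,:2].max(0)) if len(T)>8 else 0)
E
```

```text
time_s: 2.4
position: [0.3162, 0.18, 0.2315]
tool_rot: [[-0.94, 0.343, 0.001], [0.343, 0.94, 0.0], [-0.001, 0.0, -1.0]]
ft_force: [1.4, -0.7, -0.1]
grip_width: 0.0854
gripper_force: 0.0
time_s: 3.4
position: [0.4436, -0.1555, 0.2314]
tool_rot: [[-0.939, 0.343, 0.0], [0.343, 0.939, -0.0], [-0.0, 0.0, -1.0]]
ft_force: [1.2, 1.4, 0.3]
grip_width: 0.0858
gripper_force: 0.0
time_s: 4.4
position: [0.5069, -0.3216, 0.2313]
tool_rot: [[-0.764, 0.646, -0.0], [0.646, 0.764, 0.0], [0.0, -0.0, -1.0]]
ft_force: [-0.5, 0.4, -0.3]
grip_width: 0.0853
gripper_force: 0.0
t 4.4 pos [ 0.5069 -0.3216  0.2313] yaw_y 49.79 units xyz [-0.     0.005  2.531] q6 -93.5 F [-0.5  0.4 -0.3]
0.97 [111. 117. 118.] (1470, array([ 0.50607019, -0.32026325]), array([ 0.4798904 , -0.34761485]), array([ 0.53317688, -0.29419299]))
0.88 [91. 43. 13.] (1879, array([ 0.39509936, -0.30701481]), array([ 0.36802371, -0.33473925]), array([ 0.42100284, -0.28063475]))
0.69 [79. 85.  2.] (1729, array([ 0.47953884, -0.23139453]), array([ 0.45334542, -0.25749183]), array([ 0.50660942, -0.20436463]))
```

View pics/w1.png

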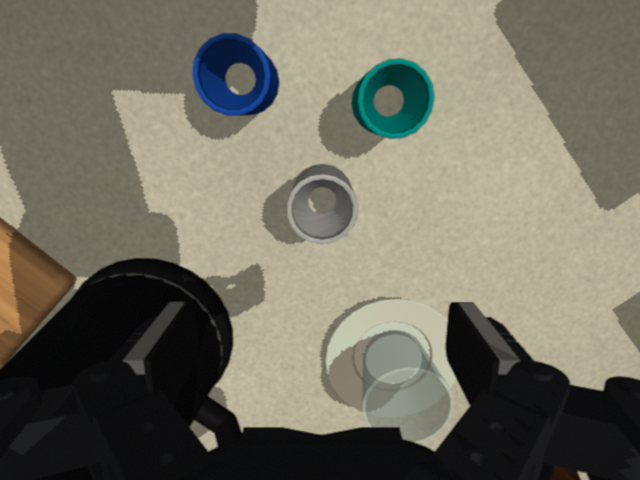

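The wrist view confirms the silver hopper upright at px (322,208), with both look-alikes well clear of the finger line. Next I go down and grip.

```bash
python3 -m pendant '[[[0.026,0.008,0.8],[0,0,0]],[[0,0,0.9],[0,0,0]],[[0,0,0.9],[0,0,0]],[[0,0,0.9],[0,0,0]],[[0,0,0.7],[0,0,0]],[[0,0,0.5],[0,0,0]],[[0,0,0.4],[0,0,0]],[[0,0,0],[0,0,0]]]' 1
python3 -m pendant '[[[0,0,0],[0,0,0]],[[0,0,0],[0,0,0]],[[0,0,0],[0,0,0]],[[0,0,0],[0,0,0]],[[0,0,0],[0,0,0]],[[0,0,0],[0,0,0]]]' 0 45
python3 -m pendant '[[[0,0,-0.2],[0,0,0]],[[0,0,-0.5],[0,0,0]],[[0,0,-0.8],[0,0,0]],[[0,0,-0.9],[0,0,0]],[[0,0,-0.9],[0,0,0]],[[0,0,-0.9],[0,0,0]],[[0,0,-0.9],[0,0,0]],[[0,0,-0.9],[0,0,0]]]'
```

```text
time_s: 5.5
position: [0.506, -0.3204, 0.0265]
tool_rot: [[-0.766, 0.643, -0.001], [0.643, 0.766, 0.001], [0.002, 0.0, -1.0]]
ft_force: [-0.6, 0.2, 0.6]
grip_width: 0.0856
gripper_force: 0.0
time_s: 6.25
position: [0.5068, -0.321, 0.0286]
tool_rot: [[-0.766, 0.643, 0.002], [0.643, 0.766, -0.001], [-0.002, -0.0, -1.0]]
ft_force: [0.1, 1.2, 5.4]
grip_width: 0.0537
gripper_force: 47.6
time_s: 7.25
position: [0.506, -0.3204, 0.269]
tool_rot: [[-0.766, 0.643, 0.0], [0.643, 0.766, -0.0], [-0.0, -0.0, -1.0]]
ft_force: [-0.3, -0.4, -1.7]
grip_width: 0.0536
gripper_force: 47.5
```

```bash
python3 -m pendant '[[[0.3,0.45,-0.5],[0,0,0]],[[0.7,1,-0.1],[0,0,0]],[[0.7,1,0],[0,0,0]],[[0.7,1,0],[0,0,0]],[[0.7,1,0],[0,0,0]],[[0.7,1,0],[0,0,0]],[[0.7,1,0],[0,0,0]],[[0.47,0.82,0],[0,0,0]]]'
python3 - <<'E'
from h import *
np.set_printoptions(precision=4,suppress=True)
rows([.5405,.030,.29])
for c in ["top","side","wrist"]:
    d=get_image(c); cv2.imwrite(f"pics/{c}2.png",d["img"])
    print(c,"spigot",[(np.round(r["point"],4),round(r["conf"],2)) for r in landmark_of(c,"spigot")][:2],"hopper",[(np.round(r["point"],4),round(r["conf"],2)) for r in landmark_of(c,"hopper")][:4])
    for r in regions_of(c,"hopper"):
        P=cloud(d,r["mask"])
        P=P[(P[:,2]>.25)&(P[:,2]<.34)]
        if len(P)>20: print(c,"reg",len(P),P.min(0),P.max(0),circ(P))
    if c=="side":
        P=cloud(d,np.ones((480,640),bool));P=P[(np.hypot(P[:,0]-.54,P[:,1]-.03)<.04)]
        Q=P[(P[:,2]>.256)&(P[:,2]<.285)]
        if len(Q)>20: print("hop low",len(Q),circ(Q,.027),np.percentile(Q[:,2],[1,5]),Q.min(0),Q.max(0))
cv2.imwrite("pics/s2c.png",cv2.resize(cv2.imread("pics/side2.png")[130:290,250:450],None,fx=3.5,fy=3.5))
E
```

```text
time_s: 8.25
position: [0.5407, 0.0318, 0.2919]
tool_rot: [[-0.766, 0.643, 0.0], [0.643, 0.766, 0.0], [-0.0, 0.0, -1.0]]
ft_force: [-0.1, -0.2, -1.1]
grip_width: 0.054
gripper_force: 47.5
t 8.25 pos [0.5407 0.0318 0.2919] yaw_y 50.01 units xyz [-0.025 -0.039  0.048] q6 -59.2 F [-0.1 -0.2 -1.1]
top spigot [(array([0.5415, 0.0308, 0.2015]), 0.72)] hopper [(array([ 0.4798, -0.2301, -0.0003]), 0.75), (array([ 0.3964, -0.3071, -0.0008]), 0.68), (array([0.5396, 0.0335, 0.2638]), 0.41)]
side spigot [(array([0.5412, 0.0334, 0.1966]), 0.67)] hopper [(array([ 0.4763, -0.2319,  0.0022]), 0.88), (array([ 0.3959, -0.31  , -0.0017]), 0.82), (array([0.5965, 0.0281, 0.0048]), 0.72), (array([0.5414, 0.0316, 0.2606]), 0.54)]
side reg 313 [ 0.5165 -0.0037  0.2613] [0.5678 0.0586 0.3329] [0.5427 0.0267 0.0236]
hop low 79 [0.5412 0.0307] [0.2614 0.2636] [ 0.5165 -0.0003  0.2613] [0.5676 0.027  0.2844]
wrist spigot [(array([0.5392, 0.0301, 0.1927]), 0.68)] hopper [(array([0.5382, 0.0284, 0.2648]), 0.87), (array([ 0.483 , -0.2347,  0.0007]), 0.78), (array([ 0.3941, -0.3092, -0.006 ]), 0.69)]
```

View pics/s2c.png

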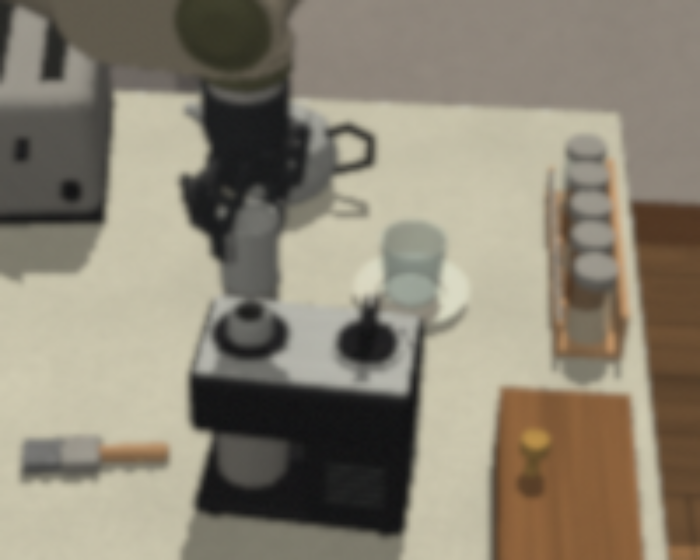

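View pics/wrist2.png

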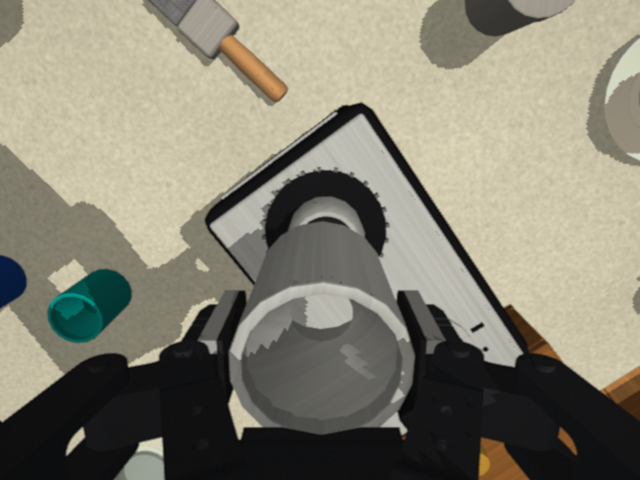

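The hopper is held upright over the spigot (spigot px ~(325,210) in the wrist view). I'll measure the hopper-to-spigot offset within each camera.

Run:
```python
from h import *
np.set_printoptions(precision=4,suppress=True)
for c in ["side","top","wrist"]:
    d=get_image(c); P=cloud(d,np.ones((480,640),bool)); P=P[np.hypot(P[:,0]-.541,P[:,1]-.031)<.045]
    S=P[(P[:,2]>.200)&(P[:,2]<.2125)&(np.hypot(P[:,0]-.541,P[:,1]-.031)<.027)]
    C=P[(abs(P[:,2]-.196)<.0025)]
    H=P[(P[:,2]>.266)&(P[:,2]<.285)&(np.hypot(P[:,0]-.541,P[:,1]-.031)<.03)]
    T=P[(P[:,2]>.3225)&(P[:,2]<.334)&(np.hypot(P[:,0]-.541,P[:,1]-.031)<.03)]
    for n,Q,r in [("spig",S,.0215),("hoplow",H,.027),("hoptop",T,.025)]:
        if len(Q)>15: print(c,n,len(Q),circ(Q,r),"res",np.std(np.hypot(*(Q[:,:2]-circ(Q,r)).T)))
    if len(C)>15:
        # outer edge of collar per angle
        o=np.array([.541,.031]); a=np.degrees(np.arctan2(*(C[:,:2]-o).T[::-1])); E=[]
        for k in range(-180,180,10):
            q=C[(a>=k)&(a<k+10)]
            if len(q)>2: E.append(q[np.argmax(np.hypot(*(q[:,:2]-o).T))])
        E=np.array(E); print(c,"collar",len(E),circ(E),circ(E,.036))
rows([.5405,.030,.29])
```

```text
side spig 45 [0.5402 0.0334] res 0.002459996461982726
side hoplow 71 [0.5423 0.0305] res 0.0017561470701901868
side hoptop 58 [0.5418 0.029 ] res 0.002852205097976632
side collar 21 [0.5426 0.0324 0.0391] [0.5429 0.0295]
top collar 18 [0.5366 0.0336 0.0357] [0.537  0.0336]
wrist spig 281 [0.5405 0.0325] res 0.0001701684117394607
wrist hoplow 1818 [0.5409 0.0299] res 0.0013472822248810177
wrist hoptop 10804 [0.5402 0.0306] res 0.0017063723341195465
wrist collar 23 [0.5402 0.0328 0.0373] [0.5393 0.0339]
t 9.0 pos [0.5412 0.0296 0.2913] yaw_y 49.94 units xyz [ 0.019 -0.003  0.033] q6 -59.3 F [-0.1 -0.1 -1.6]
```

```bash
python3 -m pendant '[[[0.037,0.033,0.2],[0,0,0]],[[0,0,0.4],[0,0,0]],[[0,0,0.3],[0,0,0]],[[0,0,0.1],[0,0,0]],[[0,0,0.1],[0,0,0]],[[0,0,0],[0,0,0]]]'
python3 -m pendant '[[[0,0,0.1],[0,0,0]],[[0,0,0.1],[0,0,0]],[[0,0,0],[0,0,0]]]'
```

```text
time_s: 9.75
position: [0.5409, 0.0318, 0.2473]
tool_rot: [[-0.766, 0.643, 0.0], [0.643, 0.766, -0.0], [-0.0, 0.0, -1.0]]
ft_force: [0.4, -0.5, -0.5]
grip_width: 0.0539
gripper_force: 47.6
time_s: 10.12
position: [0.5408, 0.0318, 0.239]
tool_rot: [[-0.766, 0.643, -0.001], [0.643, 0.766, 0.0], [0.001, -0.0, -1.0]]
ft_force: [0.3, -0.7, -0.7]
grip_width: 0.0535
gripper_force: 47.6
```

Bottom edge is about 0.211, below the spigot top, with no contact force. I keep lowering until it seats.

```bash
python3 -m pendant '[[[0,0,0.1],[0,0,0]],[[0,0,0.1],[0,0,0]],[[0,0,0.1],[0,0,0]],[[0,0,0],[0,0,0]]]'
python3 -m pendant '[[[0,0,0.06],[0,0,0]],[[0,0,0.06],[0,0,0]],[[0,0,0],[0,0,0]]]'
```

```text
time_s: 10.62
position: [0.5408, 0.0318, 0.227]
tool_rot: [[-0.766, 0.643, -0.001], [0.643, 0.766, 0.0], [0.001, -0.0, -1.0]]
ft_force: [0.4, 0.6, -2.0]
grip_width: 0.0537
gripper_force: 47.6
time_s: 11.0
position: [0.5411, 0.0318, 0.2245]
tool_rot: [[-0.766, 0.643, 0.003], [0.643, 0.766, -0.001], [-0.003, 0.001, -1.0]]
ft_force: [-5.1, -0.0, 11.5]
grip_width: 0.0536
gripper_force: 48.7
```

```bash
python3 -m pendant '[[[0,0,0.06],[0,0,0]],[[0,0,0],[0,0,0]],[[0,0,0],[0,0,0]]]'
python3 -m pendant '[[[0,0,0],[0,0,0]],[[0,0,0],[0,0,0]],[[0,0,0],[0,0,0]],[[0,0,0],[0,0,0]]]' 1
python3 -m pendant '[[[0,0,-0.4],[0,0,0]],[[0,0,-0.7],[0,0,0]],[[0,0,-0.7],[0,0,0]],[[0,0,-0.7],[0,0,0]],[[0,0,0],[0,0,0]]]'
python3 - <<'E'
from h import *
np.set_printoptions(precision=4,suppress=True)
for c in ["side","wrist"]:
    d=get_image(c); P=cloud(d,np.ones((480,640),bool)); P=P[np.hypot(P[:,0]-.541,P[:,1]-.031)<.03]
    T=P[(P[:,2]<.285)]
    print(c,np.percentile(T[:,2],[90,95,99,100])); T=T[T[:,2]>.2565]; print(len(T),circ(T),T.mean(0),T.min(0),T.max(0))
    cv2.imwrite(f"pics/{c}3.png",d["img"])
    print("hopper",[(np.round(r["point"],4),round(r["conf"],2)) for r in landmark_of(c,"hopper")],"bar",[(np.round(r["point"],4),round(r["conf"],2)) for r in landmark_of(c,"dial_bar")])
a=cv2.imread("pics/side3.png")[150:290,270:420];b=cv2.imread("pics/wrist3.png")
cv2.imwrite("pics/c3.png",np.hstack([cv2.resize(a,(400,373)),cv2.resize(b,(400,300))[:].copy() if 0 else cv2.copyMakeBorder(cv2.resize(b,(400,300)),0,73,0,0,0)]))
rows([.651,.023,.3])
E
```

```text
time_s: 11.38
position: [0.5412, 0.0317, 0.2244]
tool_rot: [[-0.766, 0.643, 0.006], [0.643, 0.766, -0.002], [-0.005, 0.002, -1.0]]
ft_force: [-10.7, 1.1, 28.4]
grip_width: 0.0535
gripper_force: 49.9
time_s: 11.88
position: [0.5409, 0.0318, 0.2199]
tool_rot: [[-0.766, 0.643, -0.0], [0.643, 0.766, 0.0], [0.0, -0.0, -1.0]]
ft_force: [0.3, 0.4, -0.0]
grip_width: 0.0852
gripper_force: 0.0
time_s: 12.5
position: [0.5414, 0.0318, 0.3218]
tool_rot: [[-0.766, 0.643, 0.004], [0.643, 0.766, -0.001], [-0.003, 0.002, -1.0]]
ft_force: [0.1, -0.4, 0.2]
grip_width: 0.0855
gripper_force: 0.0
side [0.2611 0.2629 0.2652 0.2666]
82 [0.5426 0.03   0.0248] [0.541  0.03   0.2611] [0.5173 0.0034 0.2565] [0.5677 0.0574 0.2666]
hopper [(array([0.5426, 0.0315, 0.196 ]), 0.96), (array([ 0.3994, -0.3075, -0.0017]), 0.95), (array([ 0.478 , -0.2317,  0.003 ]), 0.65), (array([0.688 , 0.3437, 0.0007]), 0.52)] bar [(array([0.6489, 0.0194, 0.2043]), 0.58)]
wrist [0.2627 0.2632 0.2638 0.2649]
2921 [0.5406 0.0323 0.0246] [0.5411 0.0318 0.2619] [0.5142 0.0052 0.2565] [0.5678 0.0585 0.2649]
hopper [(array([0.539 , 0.0286, 0.1969]), 0.94), (array([ 0.4798, -0.2326,  0.0025]), 0.77), (array([ 0.3942, -0.3066, -0.0038]), 0.76)] bar [(array([0.6515, 0.0215, 0.1982]), 0.72)]
t 12.8 pos [0.5407 0.0318 0.3192] yaw_y 49.95 units xyz [-2.254  1.606  0.475] q6 -59.1 F [ 1.2 -0.  -0.4]
```

View pics/c3.png

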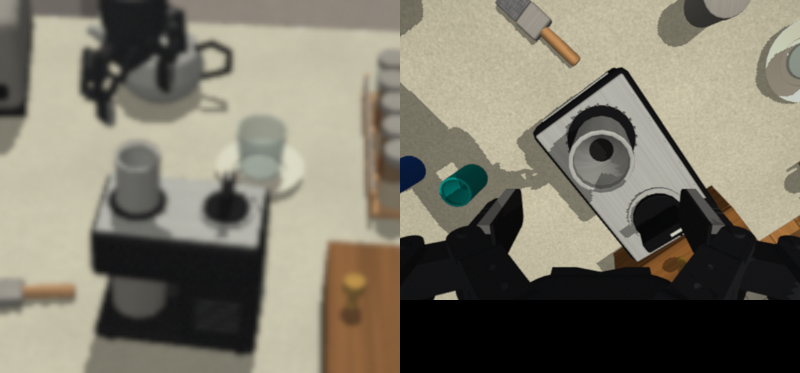

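The hopper is seated: its rim is at about 0.262 m, level and round, with its foot on the collar. On to the dial.

```bash
python3 -m pendant '[[[-0.56,0.4,0],[0,0,0]],[[-0.56,0.4,0],[0,0,0]],[[-0.56,0.4,0],[0,0,0]],[[-0.56,0.4,0],[0,0,0]],[[0,0,0],[0,0,1]],[[0,0,0],[0,0,1]],[[0,0,0],[0,0,1]],[[0,0,0],[0,0,1]]]'
python3 -m pendant '[[[0,0,0],[0,0,1]],[[0,0,0],[0,0,1]],[[0,0,0],[0,0,1]],[[0,0,0],[0,0,1]],[[0,0,0],[0,0,1]],[[0,0,0],[0,0,1]],[[0,0,0],[0,0,0.9]],[[0,0,0],[0,0,0]]]' 0.6
python3 - <<'E'
from h import *
np.set_printoptions(precision=4,suppress=True)
for c in ["wrist","top"]:
    d=get_image(c); P=cloud(d,np.ones((480,640),bool)); P=P[np.hypot(P[:,0]-.6505,P[:,1]-.0225)<.04]
    B=P[(P[:,2]>.228)&(P[:,2]<.242)];K=P[(P[:,2]>.199)&(P[:,2]<.205)]
    if len(B)>9: print(c,len(B),B.mean(0),cv2.minAreaRect(B[:,:2].astype(np.float32)*1000))
    if len(K)>9: print(" skirt",len(K),K.min(0),K.max(0))
    cv2.imwrite(f"pics/{c}4.png",d["img"])
rows([.6505,.023,.206])
E
```

```text
time_s: 13.8
position: [0.6506, 0.0231, 0.3193]
tool_rot: [[-0.497, 0.868, -0.001], [0.868, 0.497, 0.0], [0.001, -0.001, -1.0]]
ft_force: [-0.0, -0.3, -0.6]
grip_width: 0.0853
gripper_force: 0.0
time_s: 14.8
position: [0.6506, 0.0231, 0.3195]
tool_rot: [[0.079, 0.997, -0.001], [0.997, -0.079, 0.0], [0.0, -0.001, -1.0]]
ft_force: [-0.4, 0.3, 0.6]
grip_width: 0.0513
gripper_force: 0.0
wrist 2110 [0.6502 0.0262 0.2364] ((649.9705810546875, 24.29476547241211), (50.55119323730469, 13.954384803771973), 85.84424591064453)
 skirt 4161 [ 0.6211 -0.0033  0.1992] [0.6789 0.0533 0.2049]
top 42 [0.6485 0.0134 0.2355] ((649.3335571289062, 21.680084228515625), (47.27062225341797, 13.966827392578125), 86.45498657226562)
 skirt 11 [ 0.6469 -0.0044  0.1991] [0.6727 0.0487 0.2048]
t 14.9 pos [0.6507 0.0231 0.3197] yaw_y -4.45 units xyz [-0.004 -0.002  2.844] q6 -3.9 F [ 1.  -0.2 -0.1]
```

View pics/wrist4.png

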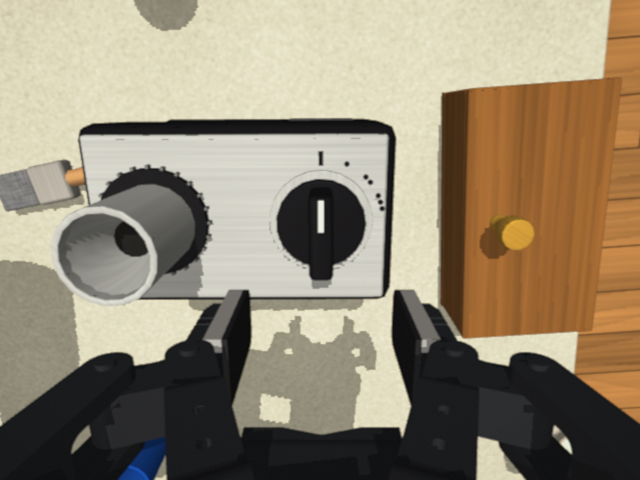

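The wrist view shows the dial bar at px (320,232), pointer at rest, centre about (0.650,0.0243). Descend and grip.

```bash
python3 -m pendant '[[[0.03,-0.014,0.5],[0,0,0]],[[0,0,0.8],[0,0,0]],[[0,0,0.7],[0,0,0]],[[0,0,0.4],[0,0,0]],[[0,0,0.2],[0,0,0]],[[0,0,0.16],[0,0,0]],[[0,0,0],[0,0,0]]]'
python3 -m pendant '[[[0,0,0],[0,0,0]],[[0,0,0],[0,0,0]],[[0,0,0],[0,0,0]],[[0,0,0],[0,0,0]],[[0,0,0],[0,0,0]],[[0,0,0],[0,0,0]]]' 0 70
python3 -c "
from h import *
rows([.65,.0243,.209]);print(observe()['wrist_torque'])"
```

```text
time_s: 15.78
position: [0.6502, 0.0244, 0.2098]
tool_rot: [[0.079, 0.997, 0.0], [0.997, -0.079, 0.0], [0.0, 0.0, -1.0]]
ft_force: [0.3, -0.3, 0.1]
grip_width: 0.0511
gripper_force: 0.0
time_s: 16.52
position: [0.6503, 0.0244, 0.2103]
tool_rot: [[0.079, 0.997, 0.001], [0.997, -0.079, -0.0], [-0.0, 0.001, -1.0]]
ft_force: [-0.9, -0.4, 6.6]
grip_width: 0.013
gripper_force: 69.1
t 16.52 pos [0.6503 0.0244 0.2103] yaw_y -4.54 units xyz [-0.003 -0.007  0.034] q6 -3.7 F [-0.9 -0.4  6.6]
[0.03443785 0.27168956 0.05086983]
```

```bash
python3 -m pendant '[[[0,0,0],[0,0,0.6]],[[0,0,0],[0,0,0.9]],[[0,0,0],[0,0,0.9]],[[0,0,0],[0,0,0.9]],[[0,0,0],[0,0,0.9]],[[0,0,0],[0,0,0.9]],[[0,0,0],[0,0,0.9]],[[0,0,0],[0,0,0]]]'
python3 -c "
from h import *
rows([.65,.0243,.209]);print(observe()['wrist_torque'])"
```

```text
time_s: 17.52
position: [0.6504, 0.0244, 0.2104]
tool_rot: [[0.568, 0.823, 0.001], [0.823, -0.568, -0.0], [0.001, 0.001, -1.0]]
ft_force: [-0.1, 0.2, 5.2]
grip_width: 0.0128
gripper_force: 69.3
t 17.52 pos [0.6504 0.0244 0.2104] yaw_y -34.58 units xyz [-0.007 -0.007  0.034] q6 26.3 F [-0.1  0.2  5.2]
[-0.00348833  0.17681191  0.11161777]
```

```bash
python3 -m pendant '[[[0,0,0],[0,0,0.9]],[[0,0,0],[0,0,0.9]],[[0,0,0],[0,0,0.9]],[[0,0,0],[0,0,0.9]],[[0,0,0],[0,0,0.9]],[[0,0,0],[0,0,0.9]],[[0,0,0],[0,0,0.9]],[[0,0,0],[0,0,0.9]]]'
python3 -m pendant '[[[0,0,0],[0,0,0.9]],[[0,0,0],[0,0,0.7]],[[0,0,0],[0,0,0]],[[0,0,0],[0,0,0]]]'
python3 - <<'E'
from h import *
np.set_printoptions(precision=4,suppress=True)
rows([.65,.0243,.209]);print(observe()['wrist_torque'])
d=get_image("wrist");cv2.imwrite("pics/w5.png",d["img"])
P=cloud(d,np.ones((480,640),bool));B=P[(np.hypot(P[:,0]-.65,P[:,1]-.0243)<.03)&(P[:,2]>.228)&(P[:,2]<.240)]
print(len(B),cv2.minAreaRect(B[:,:2].astype(np.float32)*1000) if len(B)>5 else 0)
d=get_image("side");P=cloud(d,np.ones((480,640),bool)); P=P[(np.hypot(P[:,0]-.541,P[:,1]-.031)<.03)&(P[:,2]<.28)];print(np.percentile(P[:,2],[95,99]))
print([(np.round(r["point"],4),round(r["conf"],2)) for r in landmark_of("side","hopper")])
E
```

```text
time_s: 18.52
position: [0.6504, 0.0243, 0.2104]
tool_rot: [[0.944, 0.331, 0.001], [0.331, -0.944, -0.0], [0.001, 0.001, -1.0]]
ft_force: [-0.1, 0.2, 5.2]
grip_width: 0.0128
gripper_force: 69.3
time_s: 19.02
position: [0.6505, 0.0243, 0.2103]
tool_rot: [[0.98, 0.199, 0.001], [0.199, -0.98, -0.0], [0.001, 0.001, -1.0]]
ft_force: [-0.8, -0.9, 5.2]
grip_width: 0.0124
gripper_force: 69.3
t 19.02 pos [0.6505 0.0243 0.2103] yaw_y -78.54 units xyz [-0.011 -0.003  0.033] q6 70.3 F [-0.8 -0.9  5.2]
[-0.1058  0.1338  0.0931]
7647 ((650.3729248046875, 24.42198944091797), (39.738067626953125, 44.535709381103516), 62.47197723388672)
[0.2634 0.2661]
[(array([0.5399, 0.0323, 0.1953]), 0.81), (array([ 0.3959, -0.3086, -0.001 ]), 0.8), (array([ 0.4783, -0.2321, -0.0016]), 0.72)]
```

View pics/w5.png

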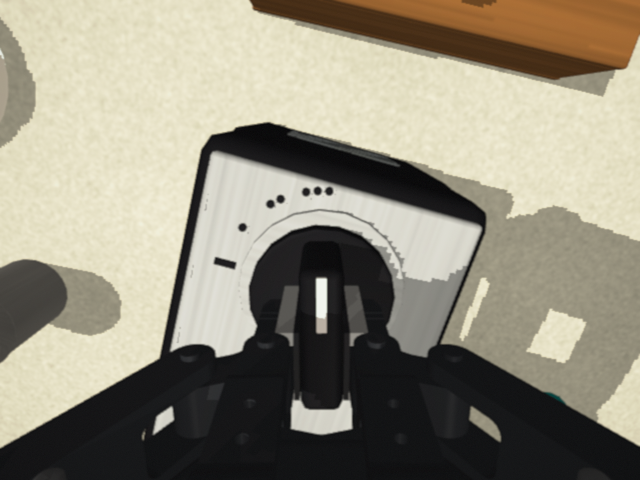

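The bar (px 320,300) points at the three dots (318,191). It has turned about 74° (1.29 rad), just past the third click and short of the end stop. The hopper is still seated and the spring torque is being held.

```bash
python3 -c "
from rig import *
print(close_job())"
```

```text
the job is handed in; nothing more can be done
None
```

The aluminium hopper is pushed fully home on the spigot. After that I turned the dial to the third click (about 1.29 rad), and the gripper was still holding it there when I handed the job in at about 19 s.

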